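# Fit the access hatch under the lips of a terminal box

### The job

Close the open terminal box with the long white hatch panel that has the orange grip. The hatch is longer than the opening, so it only goes in tilted, one end first under a lip; leave it lying flat on the ledges inside, centred so that both its ends are caught under the two end lips. Leave the shorter panel with the black grip, the small white dropper bottle and the blue-capped tube where they are.

Things in the scene. Friction and masses are not known exactly. Their poses are not given: they have to be found in the camera images.
- terminal_box: Low grey metal box fixed to the table, 224 x 106 x 60 mm (x, y, z), walls 4 mm, open at the top, green terminals inside. Origin: centre of its underside; z up, x along its length. Same both ways round. At each x end an aluminium lip (z = 56 to 60 mm) reaches 45 mm inwards from the inner end wall, leaving an opening 126 mm along x by 98 mm along y.
- seat (a point): Point in the middle of the box at ledge height, 34 mm above the box's origin; axes as the box's. Ledges at this height run the whole inner length (x = -108 to +108 mm) along both long walls, each 29 mm wide (y = 20 to 49 mm either side). Over them under each lip is an empty pocket 22 mm high, from x = 63 to 108 mm at either end. The fitted hatch's origin lies here.
- hatch: The panel to fit: loose white plate 156 x 74 x 6 mm (x, y, z), about 0.2 kg, with an orange grip on top; lies flat on the table. Origin: centre of the plate's underside; z up, x along its length. Same both ways round. Fitted and centred, each end is 15 mm under its lip.
- hatch_grip (a point): Middle of the hatch's orange grip bar, 54 mm above the plate's underside, over its centre; axes as the hatch's. The bar is 18 mm thick along x, 50 mm long along y, 20 mm high (10 mm above and below this point), on two posts 14 x 12 mm at y = -19 and +19 mm. Best pinched across its 18 mm, fingers closing along x.
- short_cover: Wrong panel, to be left alone: the same white plate and same shape of grip, but only 112 mm long and with a black grip, loose on the table. Origin: centre of its underside; z up, x along its length.
- dropper: Small white dropper bottle, 20 x 20 x 36 mm, standing loose on the table, to be left alone. Origin: centre of its underside.
- blue_tube: White tube with a blue cap, 16 x 101 x 15 mm, lying loose on the table, to be left alone. Origin: centre of its underside; its length is along y.
Things that resemble listed ones, but are neither listed nor needed, are in the scene too. What is shaped like the hatch but red or yellow is not meant.

How it is judged:
By the outcome, as a careful person would: the job done as asked, in the order asked, and still so for the second after the job is handed in, with the robot touching nothing.
It also fails if it takes over 48 s, if anything falls off the work surface, if the arm or the gripper's body presses on something with over 40 N, if the wrist force passes 120 N, or if a joint passes its speed limit or range.

### The arm

A 6-joint arm with a two-finger parallel gripper is mounted at the origin on a cart in front of the work surface, level with it; the furniture and walls round the work are solid. World frame = base frame: x ahead of the robot, y to its left, z up, the work surface at z = 0. Lengths are in m, angles in rad, forces in N, time in s.
With the tool pointing down it reaches from about 0.25 to 0.775 m from the base axis. Payload 4 kg.
Tool frame: the origin (TCP) lies at the very end of the fingers, on their centre line; the grasp point (between the pads) lies tcp_to_grasp behind it (tcp_to_grasp is the distance from the TCP to the grasp point, in m); z points along the fingers, y is the direction in which the jaws open and shut (so a half turn about z gives the same grasp; the last joint's range is limited). The gripper opens to 94 mm and grips with 3 to 60 N. Pads are 16 mm wide; open, the fingers measure 119 mm over their backs; the gripper's body (75 mm by 177 mm) begins 78 mm behind the grasp point.
Start: joints at [-1.433, 0.087, 1.371, -0, 1.684, -0.103], TCP at [0.131, -0.534, 0.206] pointing down, gripper open.
Joint ranges: [-3.1, 3.1], [-0.76, 2.03], [0.27, 2.55], [-1.08, 4.22], [0.17, 2.65], [-2.57, 2.57]. Speed limits (rad/s): [2.79, 2.79, 3.14, 3.14, 3.14, 3.14].

### API

Orientations are given as [roll, pitch, yaw] about the fixed x, y, z axes, in that order (R = Rz(yaw) Ry(pitch) Rx(roll)).
In Python, from bench import * gives the robot as it stands.
- The arm moves only by the tool play_rows, never from a script. Its argument "rows" is a list of rows, each a list of 3 entries, a list of its own where there are three numbers: the finger opening in cm, from 0 to 9.4, then the shift along the world's x, y, z in cm, then the turn, a rotation vector about the world's x, y, z in rad. A call has 1 to 8 rows; each row is the pose to reach, as a shift and turn from the pose commanded when the call began; what a row does not reach only later rows make up. A row lasts 1/12 s, in which the tool goes at most 41.7 mm and 7.16 degrees, less where a joint would pass 70% of its speed; a pose out of reach is approached as far as the arm can. A call with a gripper value outside its range is refused whole. The fingers move at their own pace and stop on an object; the grip force is fixed at half the most. Time passes only in rows, so rows that repeat a pose let the fingers close. It gives the time, the measured TCP pose, the force and the opening at its end, in the units of the state.
- get_obs(): the state, without advancing time (a new reading comes with each control period).
- snapshot(name): name is "scene" or "top" or "wrist"; returns a dict with "pixels" (480x640x3 uint8, red, green, blue), "fx", "fy", "cx", "cy" (pixels), "dist_coeffs" ([k1, k2, p1, p2, k3] as OpenCV has them; the pictures are not rectified), "rvec" (rotation vector, rad) and "tvec" (3), from world to camera coordinates, as OpenCV has them. Camera axes: x right, y down, z forward; pixel columns grow to the right and rows downward; lengths in m; the calibration is good to about 2 mm. A picture is of the moment at which its call begins. There is no depth.
- close_job(): hands the job in, once; it reports no verdict.
Trained networks look in the newest picture that a camera, given by its name, has taken for a name from the list of things; names that differ only in an ending like _2 or _b are one class to them, and where a whole thing is asked for, a point or a joint stands for the part that bears it (a point fixed in the world has none). Each returns a list of dicts, best first, with "confidence" (0 to 1); they miss things now and then, are a little off and sometimes report something else, mostly with a low value. They report only what shows in the picture. A call takes as long as a camera call. They do not tell look-alikes from the thing itself.
- silhouettes(camera, label): "mask" (480x640 bool, what is visible of it) and "point" ([row, column] in pixels, amid what is visible of it).
The state is a dict: "time": time; "joint_positions": joint angles; "qvel": joint speeds; "joint_torque": joint torques, N m; "tool_pos": TCP position; "ee_rot": TCP orientation; "wrist_force": force on the tool from outside, world axes, zero at the start; "wrist_torque": the same for the moment, N m; "width": finger opening in m.
Only numpy, scipy, OpenCV 4.12 (cv2) and the standard library are available. Lean on these libraries where they do the work, as an engineer would, in place of code of your own. Each camera call takes 0.05 s, during which the arm holds its last target. There are 200 camera calls.

## Working session

There is one attempt and no reset: what is moved stays moved. The work goes in short steps, Python scripts to look and compute and a tool call to move; the robot and the scene stay as the last step left them, time stands still between calls to the robot, and variables do not carry over. Pictures are saved under pics/ and viewed, about 8 in all and at most 12, crops included, and the job is handed in when it is done.

Besides the shell and the picture viewer there is one more tool, called after ">>>" by a JSON object that holds its "api" and its "payload", one argument or row to a line. play_rows: Moves the arm, as the interface text tells. Its arguments: {"type":"object","properties":{"rows":{"type":"array"}},"required":["rows"]}

```bash
mkdir -p pics; ls
cat > h.py <<'E'
from bench import *
import numpy as np, cv2
def save(s,n,box=None,k=1):
    im=s["pixels"][:,:,::-1]
    if box: r0,r1,c0,c1=box; im=im[r0:r1,c0:c1]
    cv2.imwrite("pics/"+n,cv2.resize(im,None,fx=k,fy=k,interpolation=cv2.INTER_CUBIC))
def K(s): return np.array([[s["fx"],0,s["cx"]],[0,s["fy"],s["cy"]],[0,0,1.]]),np.array(s["dist_coeffs"],float)
def proj(s,P):
    k,d=K(s); return cv2.projectPoints(np.array(P,float).reshape(-1,1,3),np.array(s["rvec"],float),np.array(s["tvec"],float),k,d)[0].reshape(-1,2)
def ray(s,uv):
    k,d=K(s); n=cv2.undistortPoints(np.array(uv,float).reshape(-1,1,2),k,d).reshape(-1,2)
    R=cv2.Rodrigues(np.array(s["rvec"],float))[0]; o=-R.T@np.array(s["tvec"],float).ravel()
    return o,np.c_[n,np.ones(len(n))]@R
def onplane(s,uv,z):
    o,d=ray(s,uv); return o+d*((z-o[2])/d[:,2])[:,None]
E
python3 - <<'E'
from h import *
o=get_obs(); print({k:np.round(v,3).tolist() for k,v in o.items()})
try: print(tcp_to_grasp)
except Exception as e: print(e)
S={}
for n in("scene","top","wrist"):
    S[n]=snapshot(n)
    for l in("terminal_box","hatch","hatch_grip","short_cover","dropper","blue_tube"):
        for r in silhouettes(n,l)[:4]:
            m=r["mask"].astype(np.uint8); c=max(cv2.findContours(m,0,2)[0],key=cv2.contourArea); b=cv2.minAreaRect(c)
            print(n,l,round(r["confidence"],2),np.round(r["point"]),m.sum(),np.round(cv2.boxPoints(b)).astype(int).tolist())
cv2.imwrite("pics/a.png",cv2.resize(np.vstack([S["scene"]["pixels"],S["top"]["pixels"]])[:,:,::-1],(400,600)))
save(S["top"],"top0.png"); save(S["scene"],"scene0.png")
E
```

```text
pics
{'time': 0.0, 'joint_positions': [-1.433, 0.088, 1.372, -0.0, 1.684, -0.103], 'qvel': [-0.001, -0.001, 0.001, -0.0, -0.0, -0.001], 'joint_torque': [-0.0, -34.019, -30.243, 0.072, 0.033, -0.0], 'tool_pos': [0.131, -0.534, 0.204], 'ee_rot': [-3.139, -0.0, 0.241], 'wrist_force': [0.511, 0.292, 0.541], 'wrist_torque': [-0.005, -0.026, 0.037], 'width': 0.094}
0.0188
scene terminal_box 0.77 [384. 305.] 11428 [[217, 363], [270, 300], [391, 403], [337, 466]]
scene hatch 0.86 [191. 442.] 1558 [[404, 190], [416, 154], [483, 176], [471, 212]]
scene hatch 0.81 [178. 356.] 1572 [[329, 162], [362, 148], [383, 197], [349, 211]]
scene hatch 0.65 [283. 365.] 2835 [[319, 283], [339, 240], [415, 276], [394, 319]]
scene hatch_grip 0.8 [286. 364.] 2682 [[319, 283], [338, 241], [414, 276], [395, 318]]
scene hatch_grip 0.69 [189. 444.] 1630 [[404, 189], [417, 153], [483, 177], [470, 214]]
scene hatch_grip 0.67 [178. 353.] 1522 [[328, 162], [363, 148], [381, 197], [347, 210]]
scene blue_tube 0.76 [216. 284.] 273 [[261, 216], [308, 208], [309, 214], [263, 222]]
scene blue_tube 0.69 [238. 416.] 1540 [[38
[... 183 characters left out ...]
267], [470, 328], [439, 331]]
top hatch 0.81 [291. 315.] 1761 [[301, 264], [330, 263], [332, 324], [303, 325]]
top hatch 0.72 [228. 418.] 1698 [[388, 239], [426, 193], [449, 212], [411, 258]]
top hatch_grip 0.73 [225. 417.] 1688 [[389, 240], [427, 193], [449, 212], [411, 258]]
top hatch_grip 0.72 [299. 454.] 1758 [[433, 270], [464, 267], [470, 328], [439, 331]]
top hatch_grip 0.69 [296. 318.] 1779 [[299, 264], [329, 263], [332, 324], [302, 326]]
top short_cover 0.6 [306. 380.] 1280 [[363, 285], [392, 280], [399, 324], [370, 329]]
top dropper 0.53 [204. 280.] 48 [[276, 200], [282, 200], [282, 207], [276, 207]]
top blue_tube 0.56 [199. 341.] 152 [[328, 193], [332, 189], [359, 213], [356, 217]]
```

View pics/top0.png

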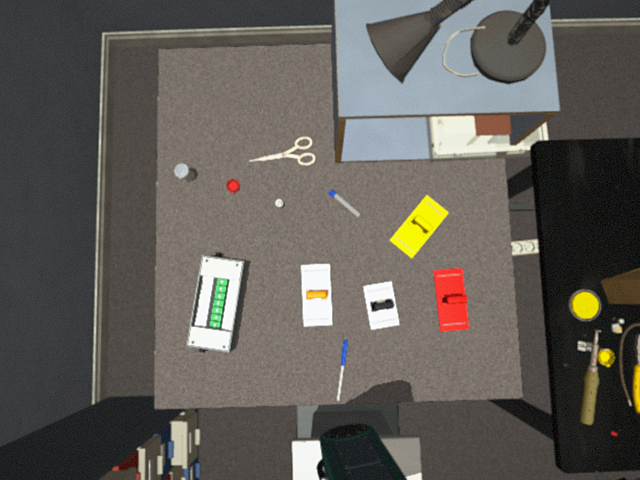

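View pics/scene0.png

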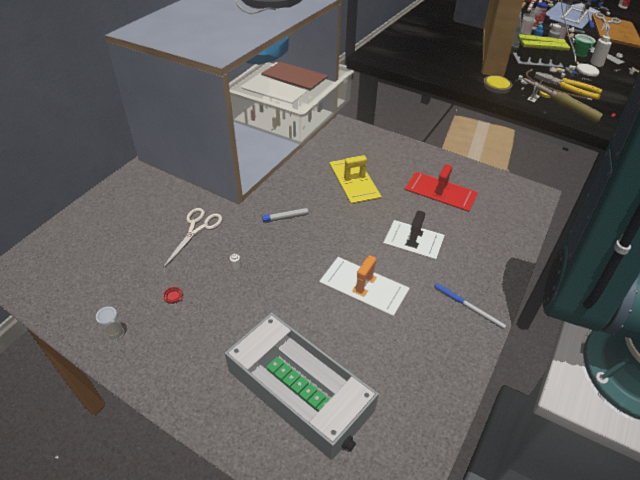

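The candidates in the top view are white/orange at (316,295), white/black at (382,305), red at (452,300) and yellow at (418,226). White with orange grip fits the description. It is also longer than the black-gripped panel. The box is at (217,303). Next I'll confirm this with a crop and measure.

Run:
```python
from h import *
S={n:snapshot(n) for n in("top","scene")}
save(S["scene"],"crop.png",(200,470,210,470),2.2)
def pick(n,l,pt):
    out=None;best=1e9
    for r in silhouettes(n,l):
        d=np.hypot(*(np.array(r["point"])-pt))
        if d<best: best=d;out=r["mask"]
    return out,best
# hatch plate: white pixels + orange in top
for n,pt in (("top",(295,316)),("scene",(286,364))):
    s=S[n]; m,b=pick(n,"hatch",pt); hsv=cv2.cvtColor(s["pixels"],cv2.COLOR_RGB2HSV)
    og=m&(hsv[...,1]>150)&(hsv[...,0]<25)
    v,u=np.nonzero(og); print(n,"orange",u.min(),u.max(),v.min(),v.max(),u.mean(),v.mean())
    c=max(cv2.findContours(m.astype(np.uint8),0,2)[0],key=cv2.contourArea)
    if n=="top":
        q=cv2.boxPoints(cv2.minAreaRect(c)); P=onplane(s,q,.006); print(np.round(P,4).tolist(),P.mean(0), [np.linalg.norm(P[i]-P[i-1]) for i in range(4)])
        print("grip@.06",onplane(s,[[u.mean(),v.mean()]],.062))
m,b=pick("top","terminal_box",(303,217))
c=max(cv2.findContours(m.astype(np.uint8),0,2)[0],key=cv2.contourArea)
q=cv2.boxPoints(cv2.minAreaRect(c)); P=onplane(S["top"],q,.06); print("box",np.round(P,4).tolist(),P.mean(0), [np.linalg.norm(P[i]-P[i-1]) for i in range(4)])
for n in S: print(n,ray(S[n],[[320,240]])[0])
sw=snapshot("wrist"); R=cv2.Rodrigues(np.array(sw["rvec"],float))[0]; print("wrist cam",ray(sw,[[320,240]]),sw["fx"],R.round(2).tolist())
```

```text
top orange 307 326 290 298 316.9492753623188 293.9130434782609
[[0.5883, 0.1229, 0.006], [0.5877, 0.0498, 0.006], [0.4324, 0.0512, 0.006], [0.433, 0.1233, 0.006]] [0.51034795 0.0868157  0.006     ] [np.float64(0.15526655326870734), np.float64(0.07314841927274796), np.float64(0.15525461375994717), np.float64(0.07209527565777747)]
grip@.06 [[0.51055543 0.08523187 0.062     ]]
scene orange 353 375 255 295 365.63257575757575 270.82575757575756
box [[0.3856, 0.4066, 0.06], [0.6281, 0.369, 0.06], [0.6065, 0.2517, 0.06], [0.3652, 0.2918, 0.06]] [0.49635465 0.32979251 0.06      ] [np.float64(0.11656912772417106), np.float64(0.24545003810575383), np.float64(0.11932693875802947), np.float64(0.24470245789570297)]
top [0.50138137 0.06856615 1.23302309]
scene [0.28154638 0.64704113 0.7375414 ]
wrist cam (array([ 0.19605025, -0.51948701,  0.38406026]), array([[-0.23967851, -0.07310587, -0.96842685]])) 394.60661720841 [[0.24, -0.97, -0.0], [-0.94, -0.23, 0.23], [-0.22, -0.05, -0.97]]
```

View pics/crop.png

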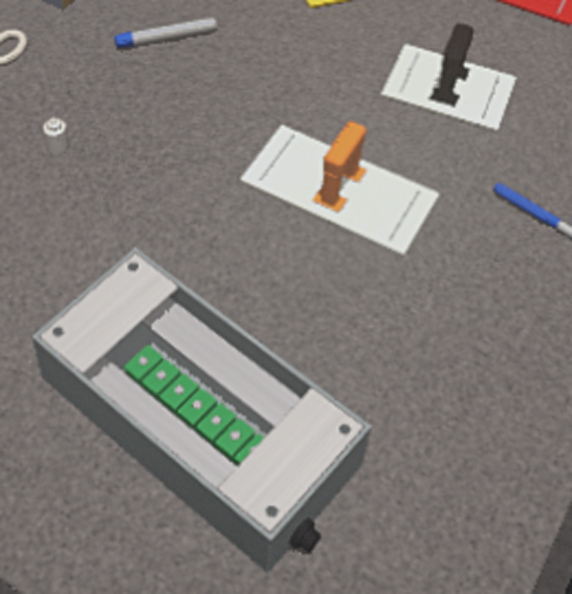

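The crop confirms it: the white plate with the orange grip is the long one, and the white plate with the black grip is the short one. The box is at the lower left, with two ledges inside and lips at both ends. I'm moving above the hatch now.

>>> {"api": "play_rows", "payload": {
  "rows": [
    [9.4,[37.9,63,1.5],[0,0,1.33]],
    [9.4,[37.9,63,1.5],[0,0,1.33]],
    [9.4,[37.9,63,1.5],[0,0,1.33]],
    [9.4,[37.9,63,1.5],[0,0,1.33]],
    [9.4,[37.9,63,1.5],[0,0,1.33]],
    [9.4,[37.9,63,1.5],[0,0,1.33]],
    [9.4,[37.9,63,1.5],[0,0,1.33]],
    [9.4,[37.9,63,1.5],[0,0,1.33]]
  ]
}}

```text
time: 2.02
tool_pos: [0.3034, -0.2468, 0.2126]
ee_rot: [3.14, 0.0, 1.246]
wrist_force: [-0.4, 0.8, 0.2]
width: 0.0942
```

>>> {"api": "play_rows", "payload": {
  "rows": [
    [6,[20.6,34.7,0.7],[0,0,0.33]],
    [6,[20.6,34.7,0.7],[0,0,0.33]],
    [6,[20.6,34.7,0.7],[0,0,0.33]],
    [6,[20.6,34.7,0.7],[0,0,0.33]],
    [6,[20.6,34.7,0.7],[0,0,0.33]],
    [6,[20.6,34.7,0.7],[0,0,0.33]],
    [6,[20.6,34.7,0.7],[0,0,0.33]],
    [6,[20.6,34.7,0.7],[0,0,0.33]]
  ]
}}

```text
time: 2.68
tool_pos: [0.4737, 0.0402, 0.2185]
ee_rot: [3.14, 0.0, 1.571]
wrist_force: [-0.2, 0.1, 0.9]
width: 0.0599
```

>>> {"api": "play_rows", "payload": {
  "rows": [
    [6,[0,2,0],[0,0,0]],
    [6,[0,2,0],[0,0,0]],
    [6,[0,2,0],[0,0,0]]
  ]
}}

```text
time: 2.93
tool_pos: [0.473, 0.0587, 0.2179]
ee_rot: [-3.141, 0.001, 1.573]
wrist_force: [-1.1, -0.1, -0.4]
width: 0.0597
```

```bash
cat > fit.py <<'E'
from h import *
from scipy.optimize import least_squares
def rectfit(s,mask,L,W,z,x0):
    """fit x,y,yaw (and z if z None) of a rectangle so its projected outline matches mask contour"""
    c=max(cv2.findContours(mask.astype(np.uint8),0,1)[0],key=cv2.contourArea)
    return c
E
python3 - <<'E'
from h import *
o=get_obs(); print(np.round(o["tool_pos"],4),np.round(o["ee_rot"],3))
s=snapshot("wrist"); save(s,"w1.png")
for r in silhouettes("wrist","hatch")+silhouettes("wrist","terminal_box"):
    m=r["mask"].astype(np.uint8); c=max(cv2.findContours(m,0,2)[0],key=cv2.contourArea); q=cv2.boxPoints(cv2.minAreaRect(c))
    print(round(r["confidence"],2),r["point"],m.sum(),q.round().tolist())
    P=onplane(s,q,.006); print(np.round(P,4).tolist(),P.mean(0))
hsv=cv2.cvtColor(s["pixels"],cv2.COLOR_RGB2HSV)
m=((hsv[...,1]>150)&(hsv[...,0]<22)&(hsv[...,0]>5)).astype(np.uint8)
n,l,st,ce=cv2.connectedComponentsWithStats(m)
for i in range(1,n):
    if st[i,4]>100: print("orange",st[i],ce[i])
E
```

```text
[0.473  0.0587 0.2179] [-3.141e+00  1.000e-03  1.573e+00]
0.81 [174.6, 349.3] 11596 [[272.0, 141.0], [431.0, 138.0], [432.0, 213.0], [273.0, 215.0]]
[[0.4321, 0.1223, 0.006], [0.5859, 0.1249, 0.006], [0.5919, 0.0522, 0.006], [0.4316, 0.0495, 0.006]] [0.51037236 0.0872444  0.006     ]
0.55 [322.1, 325.5] 4722 [[263.0, 302.0], [367.0, 289.0], [373.0, 340.0], [269.0, 353.0]]
[[0.4192, -0.0452, 0.006], [0.5287, -0.0302, 0.006], [0.5376, -0.0889, 0.006], [0.4245, -0.1049, 0.006]] [ 0.47752436 -0.06728202  0.006     ]
orange [533 423  58  17 337] [563.8189911  430.45994065]
orange [588 423  23  17 136] [598.74264706 429.73529412]
orange [609 423  22  16 128] [617.984375 432.328125]
```

View pics/w1.png

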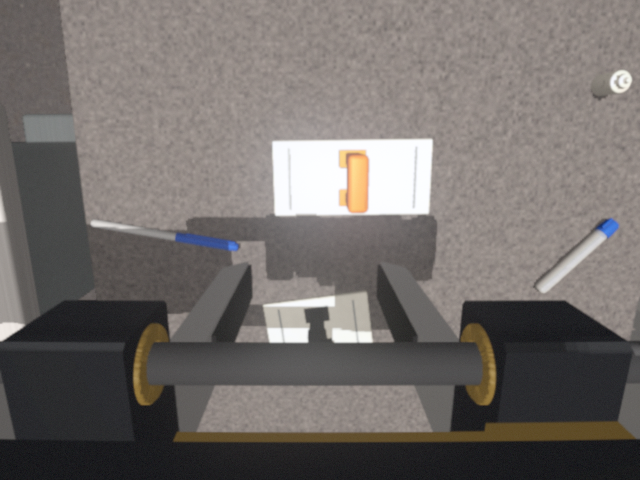

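The wrist view shows the orange bar at about (358,183) on the white plate, with the black-grip panel partly hidden at (320,320). Next I'll triangulate the bar's height.

Run:
```python
from h import *
obs=[]
for n,box in(("wrist",(130,225,265,440)),("top",(260,330,295,340)),("scene",(235,310,325,405))):
    s=snapshot(n); r0,r1,c0,c1=box; hsv=cv2.cvtColor(s["pixels"],cv2.COLOR_RGB2HSV)
    m=np.zeros((480,640),bool); m[r0:r1,c0:c1]=((hsv[...,1]>120)&(hsv[...,0]<25))[r0:r1,c0:c1]
    # predict the bar outline for a few heights, compare by IoU-free edges: print extents
    v,u=np.nonzero(m); print(n,u.min(),u.max(),v.min(),v.max())
    obs.append((s,m))
from scipy.optimize import minimize
def hull(s,p):
    x,y,z,a=p; R=np.array([[np.cos(a),-np.sin(a)],[np.sin(a),np.cos(a)]]); im=np.zeros((480*4,640*4),np.uint8)
    def box(cx,cy,lx,ly,z0,z1):
        P=[[*(R@[cx+i*lx/2,cy+j*ly/2]+[x,y]),k] for i in(-1,1) for j in(-1,1) for k in(z0,z1)]
        h=cv2.convexHull((proj(s,P)*4+1.5).astype(np.float32)).astype(np.int32); cv2.fillConvexPoly(im,h,1)
    box(0,0,.018,.05,z-.01,z+.01)
    for j in(-.019,.019): box(0,j,.014,.012,z-.048,z-.01)
    return cv2.resize(im.astype(np.float32),(640,480),interpolation=cv2.INTER_AREA)
for sel in((0,1,2),(0,1),(0,2)):
    f=lambda p:sum(np.abs(hull(obs[i][0],p)-obs[i][1]).sum()/obs[i][1].sum() for i in sel)
    r=minimize(f,[.5105,.087,.05,0],method="Nelder-Mead",options=dict(initial_simplex=np.array([.5105,.087,.05,0])+np.vstack([np.zeros(4),np.diag([.006,.006,.01,.06])])))
    print(sel,r.x.round(4),r.fun)
```

```text
wrist 348 366 149 208
top 307 322 287 291
scene 353 376 255 295
(0, 1, 2) [0.5184 0.0864 0.0073 0.1222] 21.632207166606577
(0, 1) [  10.7279    6.0646 -201.8777  400.4212] 2.009085804132974
(0, 2) [0.5108 0.0871 0.0478 0.1138] 0.9926546288506991
```

>>> {"api": "play_rows", "payload": {
  "rows": [
    [6,[3.8,2.8,-8],[0,0,0]],
    [6,[3.8,2.8,-8],[0,0,0]],
    [6,[3.8,2.8,-8],[0,0,0]],
    [6,[3.8,2.8,-11],[0,0,0]],
    [6,[3.8,2.8,-14],[0,0,0]],
    [6,[3.8,2.8,-16],[0,0,0]],
    [6,[3.8,2.8,-18.1],[0,0,0]],
    [6,[3.8,2.8,-18.1],[0,0,0]]
  ]
}}

```text
time: 3.9
tool_pos: [0.5075, 0.0849, 0.033]
ee_rot: [-3.133, 0.001, 1.57]
wrist_force: [-0.5, 0.1, -0.5]
width: 0.06
```

>>> {"api": "play_rows", "payload": {
  "rows": [
    [6,[0,0,0],[0,0,0]],
    [0.5,[0,0,0],[0,0,0]],
    [0.5,[0,0,0],[0,0,0]],
    [0.5,[0,0,0],[0,0,0]],
    [0.5,[0,0,0],[0,0,0]],
    [0.5,[0,0,0],[0,0,0]],
    [0.5,[0,0,0],[0,0,0]]
  ]
}}

```text
time: 4.48
tool_pos: [0.5113, 0.086, 0.0376]
ee_rot: [3.141, -0.0, 1.571]
wrist_force: [0.6, -0.2, 0.0]
width: 0.0232
```

>>> {"api": "play_rows", "payload": {
  "rows": [
    [0.5,[0,0,0],[0,0,0]],
    [0.5,[0,0,0],[0,0,0]],
    [0.5,[0,0,0],[0,0,0]]
  ]
}}

```text
time: 4.73
tool_pos: [0.5109, 0.0861, 0.0373]
ee_rot: [-3.141, -0.0, 1.571]
wrist_force: [-2.4, 1.1, 2.9]
width: 0.0178
```

>>> {"api": "play_rows", "payload": {
  "rows": [
    [0.5,[0,0,2],[0,0,0]],
    [0.5,[0,0,5],[0,0,0]],
    [0.5,[0,0,9],[0,0,0]],
    [0.5,[0,0,13],[0,0,0]],
    [0.5,[0,0,15],[0,0,0]],
    [0.5,[0,4,15],[0,0,0]],
    [0.5,[0,8,15],[0,0,-0.05]],
    [0.5,[0,8,15],[0,0,-0.1]]
  ]
}}

```text
time: 5.4
tool_pos: [0.5105, 0.1721, 0.1868]
ee_rot: [-3.141, -0.005, 1.474]
wrist_force: [-0.4, -0.8, -2.6]
width: 0.0179
```

Run:
```python
from h import *
o=get_obs(); print(np.round(o["tool_pos"],4),np.round(o["ee_rot"],3),o["width"],np.round(o["wrist_force"],1))
s=snapshot("wrist"); t=snapshot("top"); c=snapshot("scene")
import pickle; pickle.dump((s,t,c),open("v2.pkl","wb"))
a=s["pixels"]; b=t["pixels"][230:380,150:350]; b=cv2.resize(b,(640,480),interpolation=cv2.INTER_CUBIC)
cv2.imwrite("pics/w2.png",cv2.resize(np.vstack([a,b])[:,:,::-1],(400,600)))
for n in("wrist","scene"):
  for r in silhouettes(n,"terminal_box"): print(n,round(r["confidence"],2),r["point"],r["mask"].sum())
```

```text
[0.5105 0.1721 0.1868] [-3.141 -0.005  1.474] 0.017905652552696865 [-0.4 -0.8 -2.6]
wrist 0.74 [44.9, 282.2] 28171
wrist 0.69 [183.3, 572.4] 804
scene 0.7 [382.6, 299.5] 11489
```

View pics/w2.png

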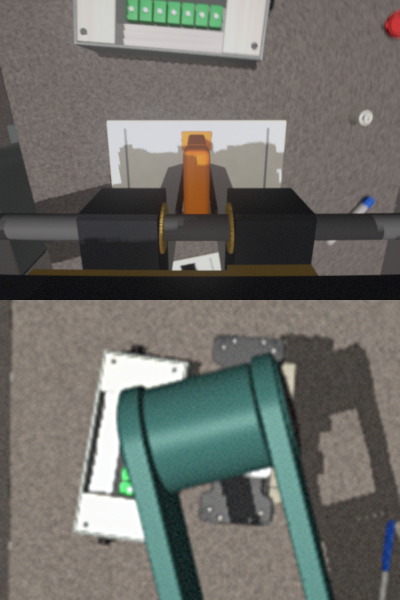

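Top half (wrist view): the hatch is held square in the fingers. The box is cut off at the top edge, with its near wall around row 45 of the half-scale picture. I'll fit the box pose from the scene, first top and wrist views.

```bash
cat > boxfit.py <<'E'
from h import *
from scipy.optimize import minimize
def sil(s,p,h=.06,hx=.112,hy=.053):
    x,y,a,z=p; c,n=np.cos(a),np.sin(a)
    P=[[x+c*i*hx-n*j*hy,y+n*i*hx+c*j*hy,k] for i in(-1,1) for j in(-1,1) for k in(0,z)]
    im=np.zeros((1920,2560),np.uint8); cv2.fillConvexPoly(im,cv2.convexHull((proj(s,P)*4+1.5).astype(np.float32)).astype(np.int32),1)
    return cv2.resize(im.astype(np.float32),(640,480),interpolation=cv2.INTER_AREA)
def fit(views,x0=(.497,.33,-.155,.06)):
    f=lambda p:sum((np.abs(sil(s,p)-m)*w).sum()/m.sum() for s,m,w in views)
    d=np.diag([.008,.008,.05,.01])
    return minimize(f,x0,method="Nelder-Mead",options=dict(initial_simplex=np.array(x0)+np.vstack([np.zeros(4),d]),xatol=1e-5,fatol=1e-5))
E
python3 - <<'E'
from boxfit import *
import pickle; s,t,c=pickle.load(open("v2.pkl","rb"))
op=lambda m:cv2.morphologyEx(m.astype(np.uint8),cv2.MORPH_OPEN,np.ones((13,13)))
mw=op(silhouettes("wrist","terminal_box")[0]["mask"]); ms=op(silhouettes("scene","terminal_box")[0]["mask"])
W=np.ones((480,640)); W[:4]=0
# top: light/gray box pixels by grabcut on the first picture
im=cv2.imread("pics/top0.png"); g=np.full((480,640),2,np.uint8); g[:]=0; g[248:360,178:255]=2
q=cv2.convexHull(np.array([[205,258],[243,262],[229,347],[191,344]])); cv2.fillConvexPoly(g,q,1)
g,_,_=cv2.grabCut(im,g,None,np.zeros((1,65)),np.zeros((1,65)),5,cv2.GC_INIT_WITH_MASK)
mt=cv2.morphologyEx(((g==1)|(g==3)).astype(np.uint8),cv2.MORPH_OPEN,np.ones((9,9)))
V={"w":(s,mw,W),"s":(c,ms,1),"t":(t,mt,1)}
for k in("wst","ws","wt","st"):
    r=fit([V[i] for i in k]); print(k,r.x.round(4),round(r.fun,3))
E
```

```text
wst [ 0.4966  0.3349 -0.169   0.0567] 0.225
ws [ 0.4971  0.335  -0.1667  0.0585] 0.048
wt [ 0.4965  0.3342 -0.1648  0.0525] 0.184
st [ 0.4972  0.3357 -0.1632  0.0558] 0.213
```

>>> {"api": "play_rows", "payload": {
  "rows": [
    [0.5,[-0.5,-6,4],[0,0,-0.06]],
    [0.5,[-0.5,-6,4],[0,0,-0.06]],
    [0.5,[-0.5,-6,4],[0,0,-0.06]],
    [0.5,[-0.5,-6,4],[0,0,-0.06]]
  ]
}}

```text
time: 6.08
tool_pos: [0.5069, 0.1044, 0.2287]
ee_rot: [3.138, -0.001, 1.408]
wrist_force: [0.2, -0.2, -2.7]
width: 0.018
```

Run:
```python
from boxfit import *
o=get_obs(); print(np.round(o["tool_pos"],4),np.round(o["ee_rot"],3),o["width"])
s=snapshot("wrist"); c=snapshot("scene"); save(s,"w3.png",(0,260,60,520),1.7)
op=lambda m:cv2.morphologyEx(m.astype(np.uint8),cv2.MORPH_OPEN,np.ones((13,13)))
mw=op(silhouettes("wrist","terminal_box")[0]["mask"]); ms=op(silhouettes("scene","terminal_box")[0]["mask"])
W=np.ones((480,640)); W[:3]=0
for V in([(s,mw,W)],[(s,mw,W),(c,ms,1)]):
    r=fit(V); print(r.x.round(4),round(r.fun,3))
x,y,a,z=r.x; ca,sa=np.cos(a),np.sin(a); im=s["pixels"].copy()
for hx,hy,zz,col in((.112,.053,.06,(255,0,0)),(.063,.049,.06,(255,0,255)),(.112,.053,0,(0,255,255))):
    P=[[x+ca*i*hx-sa*j*hy,y+sa*i*hx+ca*j*hy,zz] for i,j in((-1,-1),(1,-1),(1,1),(-1,1))]
    cv2.polylines(im,[np.int32(proj(s,P).round())],True,col,1)
save({"pixels":im},"w3.png",(0,260,60,520),1.7)
```

```text
[0.5069 0.1044 0.2287] [ 3.138e+00 -1.000e-03  1.408e+00] 0.017958662385980068
[ 0.4961  0.3348 -0.1759  0.0674] 0.018
[ 0.4965  0.3348 -0.1747  0.0597] 0.057
```

View pics/w3.png

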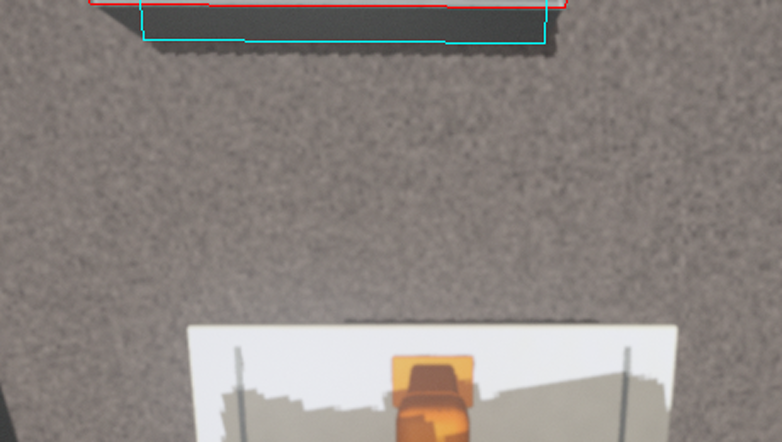

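I went the wrong way there: the box has left the picture at the top. I'll go toward +y so that it comes fully into view beyond the hatch.

>>> {"api": "play_rows", "payload": {
  "rows": [
    [0.5,[-1,4,0.5],[0,0,0]],
    [0.5,[-1,8,0.5],[0,0,0]],
    [0.5,[-1,12,0.5],[0,0,0]],
    [0.5,[-1,13.5,0.5],[0,0,0]],
    [0.5,[-1,13.5,0.5],[0,0,0]],
    [0.5,[-1,13.5,0.5],[0,0,0]]
  ]
}}

```text
time: 6.78
tool_pos: [0.4953, 0.2421, 0.2307]
ee_rot: [-3.14, 0.002, 1.414]
wrist_force: [-0.2, -0.4, -2.4]
width: 0.0177
```

Run:
```python
from boxfit import *
o=get_obs(); print(np.round(o["tool_pos"],4),np.round(o["ee_rot"],3),o["width"])
s=snapshot("wrist"); c=snapshot("scene")
op=lambda m:cv2.morphologyEx(m.astype(np.uint8),cv2.MORPH_OPEN,np.ones((13,13)))
mw=op(silhouettes("wrist","terminal_box")[0]["mask"]); ms=op(silhouettes("scene","terminal_box")[0]["mask"])
W=np.ones((480,640)); W[:3]=0; v=np.nonzero(mw)[0]; print(v.min(),v.max(),mw.sum(),ms.sum())
for V in([(s,mw,W)],[(s,mw,W),(c,ms,1)]):
    r=fit(V); print(r.x.round(4),round(r.fun,3))
x,y,a,z=r.x; ca,sa=np.cos(a),np.sin(a); im=s["pixels"].copy()
for hx,hy,zz,col in((.112,.053,.06,(255,0,0)),(.063,.049,.06,(255,0,255)),(.112,.053,0,(0,255,255))):
    P=[[x+ca*i*hx-sa*j*hy,y+sa*i*hx+ca*j*hy,zz] for i,j in((-1,-1),(1,-1),(1,1),(-1,1))]
    cv2.polylines(im,[np.int32(proj(s,P).round())],True,col,1)
save({"pixels":im},"w4.png",(0,320,120,520),1.8)
```

```text
[0.4953 0.2421 0.2307] [-3.140e+00  2.000e-03  1.414e+00] 0.01765796992387815
40 172 33604 11405
[ 0.4965  0.3345 -0.1706  0.0561] 0.015
[ 0.4968  0.3347 -0.1698  0.0568] 0.051
```

View pics/w4.png

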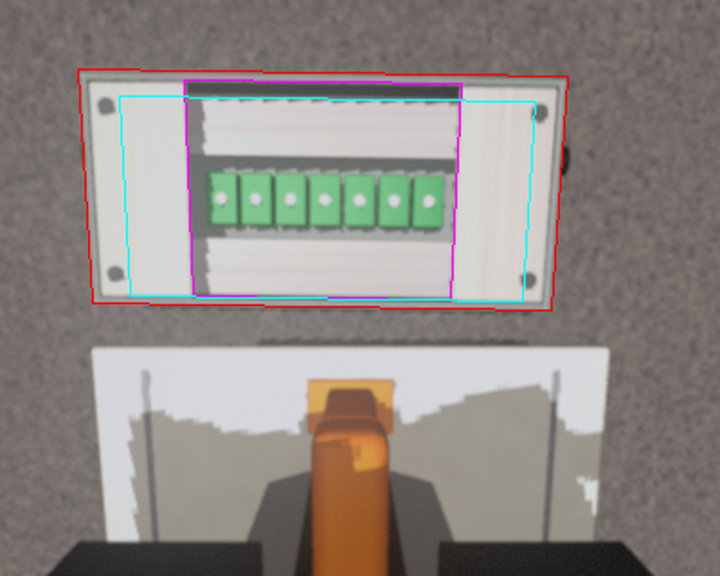

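The fitted outline sits on the box and its opening to within about 1 mm: centre (0.4967, 0.3345), yaw -0.170, top about 57–60 mm. The plate is centred on the grip. Now I'll move above the box and tilt 14° with the near end down.

>>> {"api": "play_rows", "payload": {
  "rows": [
    [0.5,[0.3,3,0],[-0.01,-0.06,-0.003]],
    [0.5,[0.6,6,-1],[-0.02,-0.12,-0.006]],
    [0.5,[1,9,-2],[-0.03,-0.18,-0.01]],
    [0.5,[1.1,9.1,-4],[-0.041,-0.24,-0.013]],
    [0.5,[1.1,9.1,-5],[-0.041,-0.24,-0.013]],
    [0.5,[1.1,9.1,-5],[-0.041,-0.24,-0.013]],
    [0.5,[1.1,9.1,-5],[-0.041,-0.24,-0.013]]
  ]
}}

```text
time: 7.57
tool_pos: [0.5072, 0.3305, 0.1816]
ee_rot: [2.9, 0.002, 1.396]
wrist_force: [0.9, -0.0, -1.6]
width: 0.0178
```

```bash
cat > bf.py <<'E'
from bench import *
import numpy as np
from scipy.spatial.transform import Rotation as R
o=get_obs(); p=np.array(o["tool_pos"]); T=R.from_euler("xyz",o["ee_rot"])
B=R.from_euler("z",-.170); q=B.inv().apply(p-[.4965,.3345,0])
D=B.inv()*T*R.from_euler("xyz",[np.pi,0,np.pi/2]).inv()
up=D.apply([0,0,1]);x=D.apply([1,0,0]); c=q-.037*up
print("TCP box",(q*1e3).round(1),"rotvec",D.as_rotvec().round(3),"-x tip",((c-.078*x)*1e3).round(1),"+x tip",((c+.078*x)*1e3).round(1),"F",np.round(o["wrist_force"],1),round(o["width"],4),o["time"])
E
python3 bf.py
```

```text
TCP box [ 11.3  -2.1 181.6] rotvec [-0.003 -0.242 -0.005] -x tip [-55.6  -1.9 127.1] +x tip [ 95.8  -2.6 164.4] F [ 0.9 -0.  -1.6] 0.0178 7.5667
```

>>> {"api": "play_rows", "payload": {
  "rows": [
    [0.5,[-0.1,0.1,-2.5],[0,0,0]],
    [0.5,[-0.1,0.1,-4.5],[0,0,0]],
    [0.5,[-0.1,0.1,-6],[0,0,0]],
    [0.5,[-0.1,0.1,-7.2],[0,0,0]],
    [0.5,[-0.1,0.1,-8.2],[0,0,0]],
    [0.5,[-0.1,0.1,-9],[0,0,0]],
    [0.5,[-0.1,0.1,-9],[0,0,0]],
    [0.5,[-0.1,0.1,-9],[0,0,0]]
  ]
}}

```text
time: 8.23
tool_pos: [0.5066, 0.3329, 0.0925]
ee_rot: [2.898, 0.0, 1.397]
wrist_force: [-0.4, 0.1, -2.7]
width: 0.0179
```

```bash
python3 bf.py
```

```text
TCP box [10.2  0.1 92.5] rotvec [-0.001 -0.244 -0.004] -x tip [-56.6   0.3  37.7] +x tip [94.8 -0.2 75.4] F [-0.4  0.1 -2.7] 0.0179 8.2333
```

>>> {"api": "play_rows", "payload": {
  "rows": [
    [0.5,[-0.8,0.13,-0.1],[0,0,0]],
    [0.5,[-1.6,0.27,-0.1],[0,0,0]],
    [0.5,[-2.4,0.4,-0.1],[0,0,0]],
    [0.5,[-3.2,0.54,-0.1],[0,0,0]],
    [0.5,[-3.8,0.65,-0.1],[0,0,0]],
    [0.5,[-4.4,0.75,-0.1],[0,0,0]],
    [0.5,[-4.4,0.75,-0.1],[0,0,0]],
    [0.5,[-4.4,0.75,-0.1],[0,0,0]]
  ]
}}

```text
time: 8.9
tool_pos: [0.4618, 0.3408, 0.0913]
ee_rot: [2.898, 0.0, 1.398]
wrist_force: [-0.4, -0.0, -1.8]
width: 0.0175
```

```bash
python3 bf.py; python3 -c "
from h import *
s=snapshot('scene'); save(s,'s5.png',(270,470,200,440),2.4)"
```

```text
TCP box [-35.3   0.3  91.3] rotvec [-0.001 -0.244 -0.002] -x tip [-102.     0.4   36.5] +x tip [49.3  0.1 74.2] F [-0.4 -0.  -1.8] 0.0175 8.9
```

View pics/s5.png

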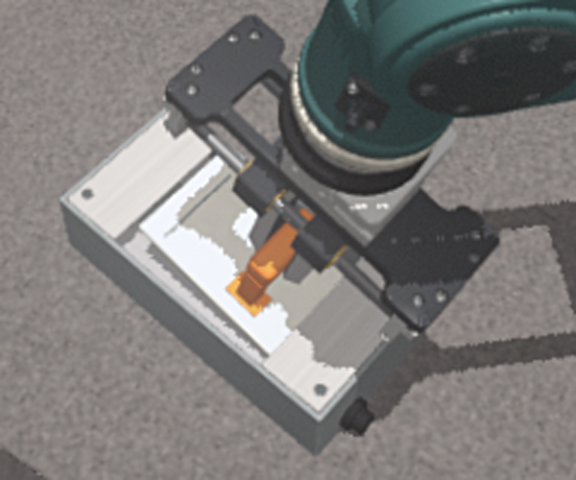

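The scene crop shows the near end of the plate under the lower-right lip and the far end still above the opening. Now I'll pivot it flat.

>>> {"api": "play_rows", "payload": {
  "rows": [
    [0.5,[0.33,-0.06,-0.42],[0.01,0.06,0]],
    [0.5,[0.61,-0.1,-0.86],[0.021,0.12,0]],
    [0.5,[0.88,-0.15,-1.31],[0.031,0.18,0]],
    [0.5,[1.0,-0.17,-1.55],[0.036,0.21,0]],
    [0.5,[1.11,-0.19,-1.8],[0.041,0.24,0]],
    [0.5,[1.11,-0.19,-1.8],[0.041,0.24,0]],
    [0.5,[1.11,-0.19,-1.8],[0.041,0.24,0]]
  ]
}}

```text
time: 9.53
tool_pos: [0.4734, 0.3383, 0.0726]
ee_rot: [-3.141, 0.002, 1.397]
wrist_force: [-0.1, 0.0, -2.1]
width: 0.0175
```

```bash
python3 bf.py
```

```text
TCP box [-23.4  -0.2  72.6] rotvec [-0.002  0.    -0.004] -x tip [-101.5    0.    35.6] +x tip [54.5 -0.5 35.6] F [-0.1  0.  -2.1] 0.0175 9.5333
```

>>> {"api": "play_rows", "payload": {
  "rows": [
    [0.5,[0.6,-0.1,0],[0,0,0]],
    [0.5,[1.2,-0.2,0],[0,0,0]],
    [0.5,[1.8,-0.3,0],[0,0,0]],
    [0.5,[2.3,-0.4,0],[0,0,0]],
    [0.5,[2.3,-0.4,0],[0,0,0]],
    [0.5,[2.3,-0.4,-0.1],[0,0,0]],
    [0.5,[2.3,-0.4,-0.15],[0,0,0]],
    [0.5,[2.3,-0.4,-0.15],[0,0,0]]
  ]
}}

```text
time: 10.2
tool_pos: [0.4961, 0.3346, 0.0716]
ee_rot: [3.142, 0.002, 1.398]
wrist_force: [-0.2, 0.3, -1.3]
width: 0.0178
```

```bash
python3 bf.py
python3 - <<'E'
from h import *
s=snapshot("wrist"); save(s,"w6.png",(0,400,100,580),1.5)
E
```

```text
TCP box [-0.5  0.1 71.6] rotvec [-0.002 -0.    -0.003] -x tip [-78.5   0.2  34.6] +x tip [77.5 -0.2 34.6] F [-0.2  0.3 -1.3] 0.0178 10.2
```

View pics/w6.png

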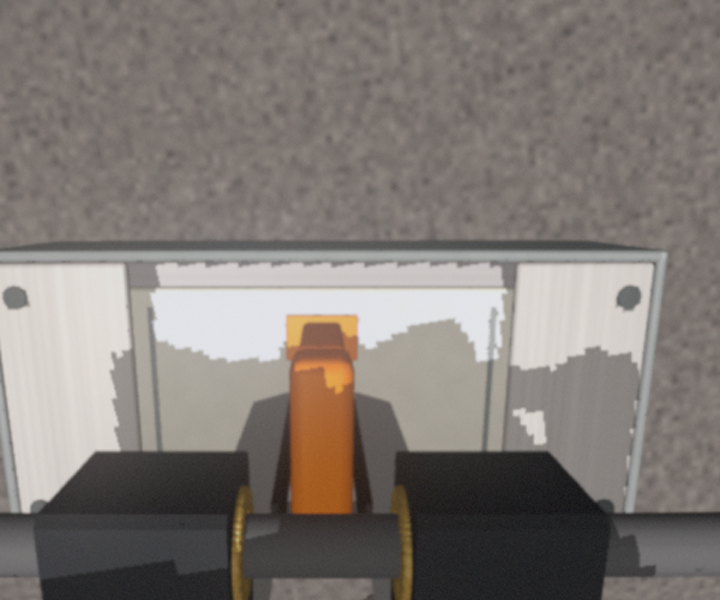

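Both ends of the plate are under the lips. The grip is at column 322 and the lip edges at 128 and 517 (middle 322), so it is centred. I'll release it and rise.

>>> {"api": "play_rows", "payload": {
  "rows": [
    [0.5,[0,0,-0.05],[0,0,0]],
    [4,[0,0,-0.05],[0,0,0]],
    [4,[0,0,-0.05],[0,0,0]],
    [4,[0,0,-0.05],[0,0,0]],
    [4,[0,0,-0.05],[0,0,0]],
    [4,[0,0,-0.05],[0,0,0]]
  ]
}}

```text
time: 10.75
tool_pos: [0.4963, 0.3347, 0.0713]
ee_rot: [3.141, 0.001, 1.398]
wrist_force: [0.4, -0.3, 0.8]
width: 0.0394
```

>>> {"api": "play_rows", "payload": {
  "rows": [
    [4,[0,0,0.5],[0,0,0]],
    [4,[0,0,2],[0,0,0]],
    [4,[0,0,4],[0,0,0]],
    [4,[0,0,7],[0,0,0]],
    [4,[0,0,10],[0,0,0]],
    [4,[0,0,13],[0,0,0]],
    [4,[0,-4,15],[0,0,0]],
    [4,[0,-8,15],[0,0,0]]
  ]
}}

```text
time: 11.42
tool_pos: [0.498, 0.2575, 0.227]
ee_rot: [3.133, -0.004, 1.402]
wrist_force: [1.8, -0.9, -0.1]
width: 0.04
```

>>> {"api": "play_rows", "payload": {
  "rows": [
    [4,[0,-4,1],[0,0,0]],
    [4,[0,-8,1],[0,0,0]],
    [4,[0,-12,1],[0,0,0]],
    [4,[0,-15,1],[0,0,0]],
    [4,[0,-15,1],[0,0,0]],
    [4,[0,-15,1],[0,0,0]]
  ]
}}

```text
time: 11.92
tool_pos: [0.4963, 0.1045, 0.2317]
ee_rot: [3.141, 0.001, 1.395]
wrist_force: [0.1, 0.1, -1.1]
width: 0.0401
```

Run:
```python
from h import *
s=snapshot("scene"); im=s["pixels"].copy(); a=-.17; ca,sa=np.cos(a),np.sin(a)
def P(x,y,z): return [.4965+ca*x-sa*y,.3345+sa*x+ca*y,z]
q=[P(x,y,.098) for x,y in((-.009,-.025),(.009,-.025),(.009,.025),(-.009,.025))]
cv2.polylines(im,[np.int32(proj(s,q).round())],True,(0,0,255),1)
q=[P(x,y,.040) for x,y in((-.063,-.037),(.063,-.037),(.063,.037),(-.063,.037))]
cv2.polylines(im,[np.int32(proj(s,q).round())],True,(255,0,0),1)
save({"pixels":im},"s7.png",(190,480,190,500),2)
print(np.round(get_obs()["tool_pos"],3))
```

```text
[0.496 0.106 0.232]
```

View pics/s7.png

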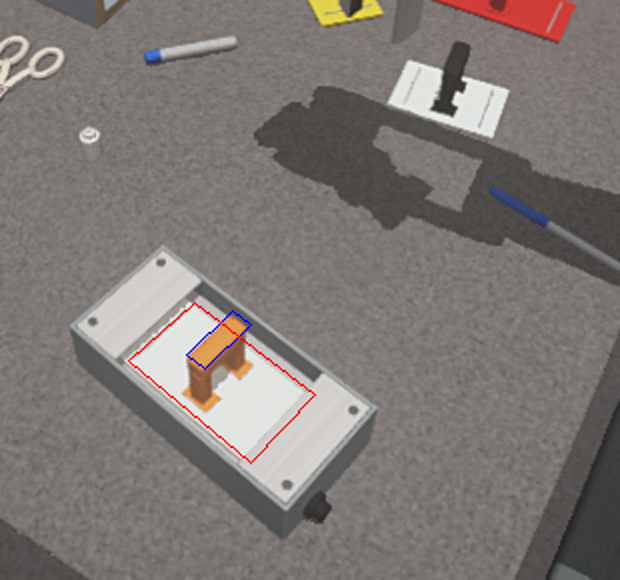

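The scene view shows the hatch flat in the box with both ends under the lips. The predicted outlines for the seated pose lie on the grip top and the plate. The black-grip panel, the dropper and the tube have not moved.

```bash
python3 -c "
from bench import *
print(close_job())"
```

```text
the job is handed in; nothing more can be done
None
```

The terminal box is closed with the long white hatch with the orange grip, and I handed the job in at about 12 s. I tilted the hatch 14°, slid its near end under one lip, pivoted it flat, slid it back to centre, released it and moved the arm clear.

**Last checks:**
- **Position:** before release, the plate ends were at −78.5 and +77.5 mm along the box, so it is centred to about 0.5 mm. Its underside was 34.6 mm up, against the 34 mm ledge height.
- **After release:** the scene picture shows the hatch lying flat with both ends under the lips. The grip and plate matched the predicted seated outlines to about 1–2 pixels.
- **Forces:** the wrist force readings at the end of each move stayed below about 4 N.
- **Other items:** the black-grip panel, dropper and both blue-capped pens/tubes looked unmoved in that picture.

**What disagreed or failed:**
- The first height fit of the grip failed in the top view because the arm hid it. The wrist and scene views gave about 48 mm against the stated 54 mm, so I grasped at the stated height.
- The box-height fits ranged from 52 to 67 mm against the stated 60 mm.
- One viewing move went the wrong way and was corrected.

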